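Square a test tile into the fence corner

ROBOT

A 6-joint arm with a two-finger parallel gripper is mounted at the origin on the work surface. World frame = base frame: x ahead of the robot, y to its left, z up, the work surface at z = 0. Lengths are in mm, angles in rad, forces in N, time in s.
With the tool pointing down it reaches from about 350 to 975 mm from the base axis. Payload 7.1 kg.
Tool frame: the origin (TCP) lies midway between the tips of the shut fingers; the grasp point (between the pads) lies 19 mm behind it; z points along the fingers, y is the line along which they close (so a half turn about z gives the same grasp; the last joint's range is limited). The gripper opens to 88 mm and grips with 3 to 60 N. Pads are 20 mm wide; open, the fingers measure 115 mm over their backs; the gripper's body (75 mm by 178 mm) begins 61 mm behind the grasp point.
Start: joints at [1.146, 0.423, 1.63, -0, 1.089, -0.019], TCP at [246.689, 574.238, 222.675] pointing down, gripper open.
Joint ranges: [-3, 3], [-0.9, 2.11], [0.09, 2.58], [-1.31, 4.45], [0.11, 2.69], [-2.54, 2.54]. Speed limits (rad/s): [2.39, 2.39, 3.01, 3.14, 3.14, 3.14].

INTERFACE

Orientations are given as a rotation vector (axis times angle).
In Python, from workcell import ctrl gives the robot as it stands.
- The arm moves only by the shell command python3 -m pendant 'ROWS'. ROWS is a JSON object of lists of equal length, an entry for each row: "grip": the opening, from -1 (shut) to 1 (fully open); "linear": the shift along the tool's x, y, z in mm, a list of three; "angular": the turn, a rotation vector about the tool's x, y, z in rad, a list of three. In form: {"grip": [grip, ...], "linear": [[tx, ty, tz], ...], "angular": [[ax, ay, az], ...]}. A call has 1 to 12 rows; each row shifts and turns the commanded pose from where the row before left it, along the tool's axes as they then stand; what a row does not reach is not made up. A row lasts 1/12 s, in which the tool goes at most 41.7 mm and 7.16 degrees, less where a joint would pass 70% of its speed; a pose out of reach is approached as far as the arm can. A call with a gripper value outside its range is refused whole. The fingers move at their own pace and stop on an object; the grip force is fixed at half the most. Time passes only in rows, so rows that do not move let the fingers close. It gives the time, the measured TCP pose, the force, the opening and the grip force at its end, in the units of the state.
- ctrl.get_obs(): the state, without advancing time (a new reading comes with each control period).
- ctrl.get_image(name): name is "scene" or "top" or "wrist"; returns the picture (384x512x3 uint8, red, green, blue); there is no depth.
- ctrl.camera_params(name): a dict with "vfov" (degrees; the focal length in pixels is half the picture's height over the tangent of half this angle, whatever the lens; pixels are square), "cx", "cy" (the principal point, pixels), "k1" (the pictures are not rectified: a ray, as slopes to the right and down, at radius r is drawn at 1 + k1 r^2 times it, then the intrinsics apply), "R" (3x3) and "t" (3): a world point X has camera coordinates R X + t; the wrist camera has in their place "T_tool_cam" (4x4, takes a point from camera to tool coordinates, whose origin is the TCP and whose axes are the flange's). Camera axes: x right, y down, z forward; pixel columns grow to the right and rows downward; lengths in mm; the calibration is good to about 2 mm. A picture is of the moment at which its call begins: read the wrist's pose just before it. camera_params takes no time and is no camera call.
- ctrl.close_job(): hands the job in; it is judged then, once.
The state is a dict: "t": time; "qpos": joint angles; "qvel": joint speeds; "joint_torque": joint torques, N m; "ee_pos": TCP position; "orientation": TCP orientation; "ft_force": force on the tool from outside, world axes, zero at the start; "moment": the same for the moment, N m; "width": finger opening in mm; "grasp_force": force on a finger pad.
Only numpy, scipy, OpenCV 4.12 (cv2) and the standard library are available. Lean on these libraries where they do the work, as an engineer would, in place of code of your own. Each camera call takes 0.05 s, during which the arm holds its last target. There are 200 camera calls.

TASK

Lay the terracotta test tile flat on the black plate of the squaring stage and push it gently home into the corner between the aluminium fence and the blue end stop, its white-dotted corner in that corner and both faces flush, then let go. The tile is brittle and the end stop is held only by friction: do not press hard or drop the tile, and leave the stop at its setting and everything else on the bench where it is.

Things in the scene. Friction and masses are not known exactly. Their poses are not given: they have to be found in the camera images.
- tile: Terracotta slab, 90 (its x) by 50 (its y) by 24 mm high, about 0.2 kg, one white dot of 16 mm on top near its +x +y corner. Origin: centre of the underside. It starts flat on the bench. Once home, its x points along the stage's -y and its y along the stage's +x.
- mark (a point): The tile's dotted corner, at its underside: 45 mm along x and 25 mm along y from the tile's origin.
- stage: Squaring stage screwed to the bench: black-topped plate 200 (its x) by 240 (its y) mm, top 20 mm above the bench. Origin: centre of the underside. A fixed aluminium fence runs along the whole +x side, inner face at x = 75 mm, 20 mm thick, top 50 mm above the bench. The plate is open on its -x and +y sides; the blue end stop stands towards -y.
- track (a point): Fixed point on the plate at the foot of the fence (stage x 75, y -90 mm). The blue stop, a block square to the fence, 85 mm long in x (2.5 mm short of the fence), 20 mm thick, top 47 mm above the bench (knob 60), slips along y at about 12 N. Its setting is not reported: its face (to +y) stands 0 to 55 mm in +y from this point; see it or feel for it.
- grey_tile: Grey concrete slab of the same size with a black dot: not to be used. Origin: centre of the underside.
- puck: Dark brown rubber cylinder, 40 mm across, 45 mm high; a bystander.
- weight: Brass weight with a knob, 38 mm across, 57 mm high; a bystander.
- driver: Screwdriver with orange handle, 190 mm long, lying; a bystander.
- jar: Jar with white cap, 60 mm across, 75 mm high; a bystander.
- dish: Shallow white dish, 90 mm across, 22 mm high; a bystander.
- square: Small steel try square lying flat, 125 by 85 mm, up to 14 mm high; a bystander.
There are look-alikes about, which are no part of the job. Several things have the shape of the tile; the one meant has the colours described above.

How it is judged:
By the outcome, as a careful person would: the job done as asked, in the order asked, and still so for the second after the job is handed in, with the robot touching nothing.
It also fails if it takes over 58 s, if anything falls off the work surface, if the arm or the gripper's body presses on something with over 40 N, if the wrist force passes 120 N, or if a joint passes its speed limit or range.

## Working session

There is one attempt and no reset: what is moved stays moved. The work goes in short steps, Python scripts to look and compute and a shell command to move; the robot and the scene stay as the last step left them, time stands still between calls to the robot, and variables do not carry over. Pictures are saved under pics/ and viewed, at most 10 in all, crops included, and the job is handed in when it is done.

```bash
mkdir -p pics
cat > h.py <<'E'
import numpy as np, cv2
from workcell import ctrl
from scipy.spatial.transform import Rotation as Ro
def pose():
    o=ctrl.get_obs(); return np.array(o['ee_pos']),Ro.from_rotvec(o['orientation']).as_matrix(),o
def cam(name):
    p=ctrl.camera_params(name)
    f=192/np.tan(np.radians(p['vfov'])/2)
    if name=='wrist':
        T=np.array(p['T_tool_cam']);t,R,_=pose()
        Rw=R@T[:3,:3]; c=R@T[:3,3]+t
    else:
        Rw=np.array(p['R']).T; c=-Rw@np.array(p['t'])
    return dict(f=f,cx=p['cx'],cy=p['cy'],k=p['k1'],R=Rw,c=c)
def ray(C,uv):
    uv=np.atleast_2d(np.array(uv,float)); K=np.array([[C['f'],0,C['cx']],[0,C['f'],C['cy']],[0,0,1]])
    q=cv2.undistortPoints(uv.reshape(-1,1,2),K,np.array([C['k'],0,0,0,0.])).reshape(-1,2)
    return np.c_[q,np.ones(len(q))]@C['R'].T
def onz(C,uv,z):
    d=ray(C,uv); return C['c']+d*((z-C['c'][2])/d[:,2])[:,None]
def tri(C1,u1,C2,u2):
    a=ray(C1,u1)[0];b=ray(C2,u2)[0]
    s=np.linalg.lstsq(np.c_[a,-b],C2['c']-C1['c'],rcond=None)[0]
    p=C1['c']+a*s[0];q=C2['c']+b*s[1]; return (p+q)/2,np.linalg.norm(p-q)
def snap(name,fn=None):
    C=cam(name); im=ctrl.get_image(name)
    if fn: cv2.imwrite('pics/'+fn,im[:,:,::-1]); np.save('pics/'+fn+'.npy',im); np.save('pics/'+fn+'.cam.npy',C,allow_pickle=True)
    return im,C
def load(fn): return np.load('pics/'+fn+'.npy'),np.load('pics/'+fn+'.cam.npy',allow_pickle=True).item()
E
python3 - <<'E'
from h import *
for n in ['scene','top','wrist']:
    im,C=snap(n,n+'0.png'); print(n,C['c'].round(),C['R'][:,2].round(2),round(C['f']),C['k'])
a=[cv2.imread(f'pics/{n}0.png') for n in ['scene','top']]
p=pose(); print(p[0],p[1].round(3),p[2]['t'],p[2]['ft_force'],p[2]['width'])
E
```

```text
scene [1047.  137.  928.] [-0.49 -0.12 -0.87] 349 0.0070235458313093295
top [ 474.    5. 1399.] [ 0.06 -0.   -1.  ] 461 -0.11997071614177
wrist [177. 603. 384.] [ 0.25 -0.11 -0.96] 298 -0.07612339377700018
[246.51369775 573.87942291 222.08417753] [[-0.919  0.395 -0.   ]
 [ 0.395  0.919 -0.001]
 [ 0.    -0.001 -1.   ]] 0.15 [ 0.00670897 -0.51243364  0.27264715] 88.03421726654877
```

View pics/top0.png

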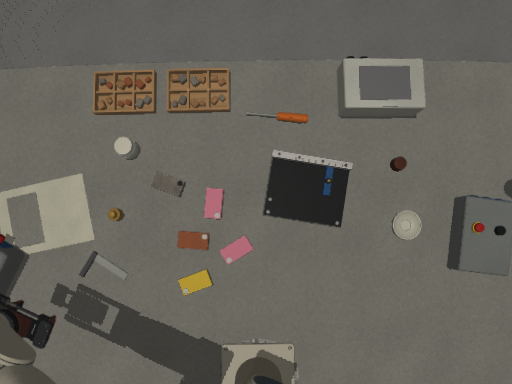

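View pics/scene0.png

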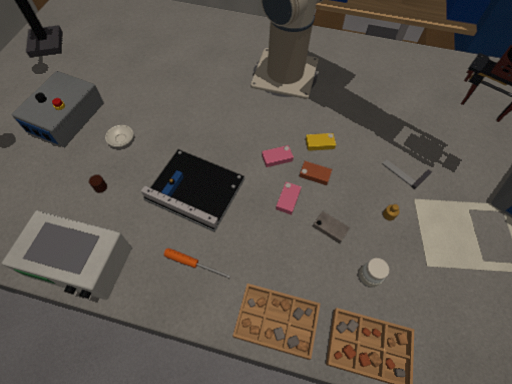

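Top view: stage at (308,190), with the fence on its upper side and the blue stop at (328,180). The things that could be taken for the tile are terracotta (193,240) with a white dot at (205,236), pink (214,203), pink (237,250), yellow (196,282) and grey concrete (168,184). I choose the terracotta one; in the scene view it is at (316,173).

Run:
```python
from h import *
im,C=load('top0.png'); im2,C2=load('scene0.png')
print(onz(C,[[193,240],[205,236],[308,190],[276,152],[351,164],[340,226],[265,214],[328,180]],22).round())
print('tri tile',tri(C,[193,240],C2,[316,173]))
a=cv2.resize(im[215:265,165:265,::-1],None,fx=6,fy=6,interpolation=2); w=np.load('pics/wrist0.png.npy')[:,:,::-1]
b=np.zeros((300+288,600,3),np.uint8); b[:300]=a; b[300:,:384]=cv2.resize(w,(384,288)); cv2.imwrite('pics/c1.png',b)
```

```text
[[ 422.  186.   22.]
 [ 434.  150.   22.]
 [ 566. -160.   22.]
 [ 683.  -66.   22.]
 [ 643. -292.   22.]
 [ 457. -253.   22.]
 [ 497.  -30.   22.]
 [ 596. -221.   22.]]
tri tile (array([421.44719937, 190.24288891,   6.20406647]), np.float64(3.8931025692496797))
```

View pics/c1.png

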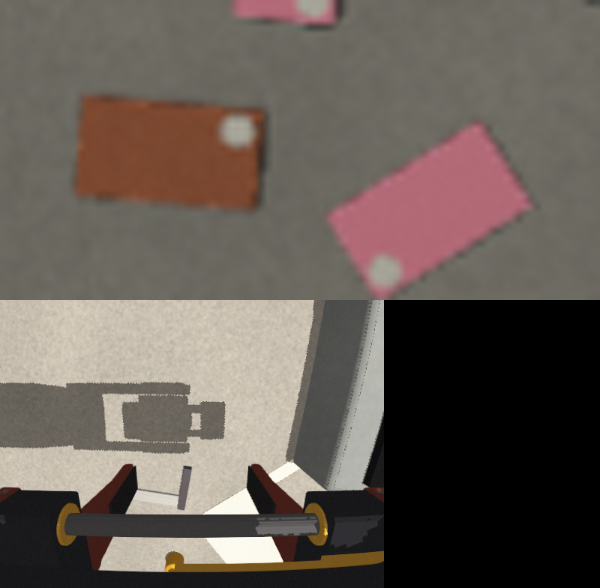

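The crop confirms the terracotta tile with its white dot at the right/upper corner. The wrist view shows the fingers at the bottom and the mat. Next I move the wrist camera over the tile.

```bash
python3 -m pendant '{"grip":[1,1,1,1,1,1,1,1,1,1,1,1],"linear":[[-28,-28,0],[-28,-28,0],[-28,-28,0],[-28,-28,0],[-28,-28,0],[-28,-28,0],[-28,-28,0],[-28,-28,0],[-28,-28,0],[-28,-28,0],[-28,-28,0],[-28,-28,0]],"angular":[[0,0,0],[0,0,0],[0,0,0],[0,0,0],[0,0,0],[0,0,0],[0,0,0],[0,0,0],[0,0,0],[0,0,0],[0,0,0],[0,0,0]]}'
python3 -m pendant '{"grip":[1,1,1,1,1,1,1,1,1,1,1],"linear":[[0,0,0],[0,0,0],[0,0,0],[0,0,0],[0,0,0],[0,0,0],[0,0,0],[0,0,0],[0,0,0],[0,0,0],[0,0,0]],"angular":[[0,0,0.117],[0,0,0.117],[0,0,0.117],[0,0,0.117],[0,0,0.117],[0,0,0.117],[0,0,0.117],[0,0,0.117],[0,0,0.117],[0,0,0.117],[0,0,0]]}'
python3 - <<'E'
from h import *
snap('wrist','w1.png'); print(cam('wrist')['c'],pose()[1].round(3))
E
```

```text
t: 1.15
ee_pos: [422.9, 131.0, 222.8]
orientation: [0.633, 3.077, 0.0]
ft_force: [1.0, 0.8, -0.1]
width: 87.6
grasp_force: 0.0
t: 2.07
ee_pos: [422.6, 132.8, 222.6]
orientation: [-2.231, -2.211, 0.0]
ft_force: [-0.2, -0.4, -0.9]
width: 88.1
grasp_force: 0.0
[422.1770715  207.61748162 384.322316  ] [[ 0.003  1.    -0.   ]
 [ 1.    -0.003 -0.   ]
 [-0.    -0.    -1.   ]]
```

View pics/w1.png

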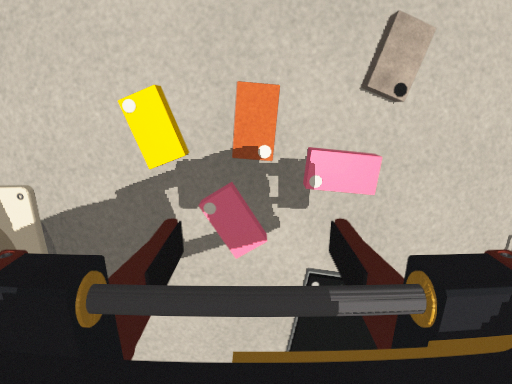

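The terracotta tile is clear at (256,120), with its dot at (265,152). Now I take two views of the stage, then come back for the tile's second view.

```bash
python3 -m pendant '{"grip":[1,1,1,1,1,1,1,1,1,1,1],"linear":[[-33,15,0],[-33,15,0],[-33,15,0],[-33,15,0],[-33,15,0],[-33,15,0],[-33,15,0],[-33,15,0],[-33,15,0],[-33,10,0],[0,0,0]],"angular":[[0,0,0],[0,0,0],[0,0,0],[0,0,0],[0,0,0],[0,0,0],[0,0,0],[0,0,0],[0,0,0],[0,0,0],[0,0,0]]}'
python3 -c "
from h import *
snap('wrist','s1.png')"
python3 -m pendant '{"grip":[1,1,1,1,1],"linear":[[-32,0,0],[-32,0,0],[-32,0,0],[-20,0,0],[0,0,0]],"angular":[[0,0,0],[0,0,0],[0,0,0],[0,0,0],[0,0,0]]}'
python3 - <<'E'
from h import *
snap('wrist','s2.png')
a=np.hstack([cv2.imread('pics/s1.png'),cv2.imread('pics/s2.png')]); cv2.imwrite('pics/s12.png',cv2.resize(a,(800,300),interpolation=cv2.INTER_AREA))
E
```

```text
t: 3.03
ee_pos: [567.9, -203.0, 222.6]
orientation: [2.224, 2.215, -0.0]
ft_force: [-0.7, -0.1, 0.0]
width: 87.9
grasp_force: 0.0
t: 3.5
ee_pos: [565.1, -316.1, 222.5]
orientation: [2.226, 2.216, -0.001]
ft_force: [-0.4, -0.1, 0.8]
width: 87.9
grasp_force: 0.0
```

View pics/s12.png

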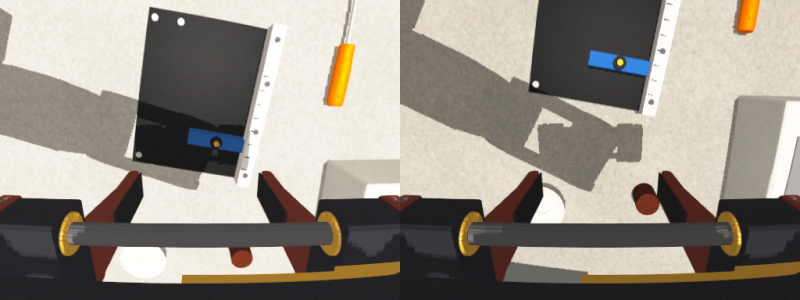

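s1 shows the whole plate; s2 shows the stop and the fence end. I enlarge the stop and fence to pick exact features.

Run:
```python
from h import *
a=cv2.imread('pics/s1.png')[5:245,165:375]; b=cv2.imread('pics/s2.png')[0:160,160:370]
A=cv2.resize(a,None,fx=2,fy=2,interpolation=2);B=cv2.resize(b,None,fx=1.8,fy=1.8,interpolation=2)
o=np.zeros((480,800,3),np.uint8);o[:480,:420]=A;o[:B.shape[0],421:421+B.shape[1]]=B
cv2.imwrite('pics/cs.png',o)
```

```text
(no output)
```

View pics/cs.png

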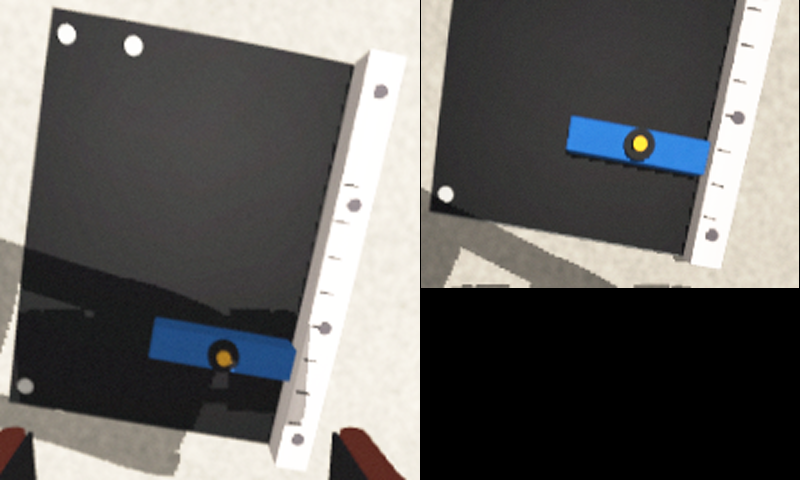

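```bash
cat > st.py <<'E'
from h import *
i1,C1=load('s1.png');i2,C2=load('s2.png')
for n,(x1,y1),(x2,y2) in [('fence near inner',(303.5,237.5),(309.4,146.7)),('plate -x-y corner',(170.5,206),(165,117)),('stop knob',(276,183.5),(281.5,79.5)),('stop end +y',(242.5,163.8),(243.3,63.9)),('hole',(177.7,198),(174,107.5))]:
    p,e=tri(C1,(x1,y1),C2,(x2,y2)); print(n,p.round(1),round(e,1))
def fit(P):
    vx,vy,x,y=cv2.fitLine(P[:,:2].astype(np.float32),cv2.DIST_HUBER,0,.01,.01).ravel(); 
    return np.array([x,y]),np.array([vx,vy])*np.sign(vy),
def edge(g,p,q,lev,half=7,rising=True,n=60):
    p,q=np.array(p,float),np.array(q,float);d=(q-p)/np.linalg.norm(q-p);nn=np.array([-d[1],d[0]]);nn*=np.sign(nn@np.array(NORM))
    s=np.arange(-half,half+.01,.25);out=[]
    for a in np.linspace(.03,.97,n):
        c=p+a*(q-p)+s[:,None]*nn
        v=cv2.remap(g,c[:,0].astype(np.float32)[None],c[:,1].astype(np.float32)[None],1).ravel()
        k=np.where((v[:-1]<lev)&(v[1:]>=lev))[0] if rising else np.where((v[:-1]>=lev)&(v[1:]<lev))[0]
        if len(k): out.append(c[k[0]])
    return np.array(out)
NORM=(1,0)
g1=i1.min(2).astype(np.float32);g2=i2.min(2).astype(np.float32)
r={}
for n,g,C,p,q,lev,z in [('s1 top edge',g1,C1,(350,30),(325,135),200,50),('s1 foot',g1,C1,(341,42),(320,130),75,20),('s2 top edge',g2,C2,(333,15),(310,146),200,50),('s2 foot',g2,C2,(334,10),(324,60),75,20)]:
    e=edge(g,p,q,lev); W=onz(C,e,z); c,d=fit(W); x0=c+d*((-200-c[1])/d[1])
    print(n,len(e),'x@y=-200',x0.round(1)[0],'ang',np.degrees(np.arctan2(d[0],d[1])).round(2))
# stop +y top edge in s2: darkness->blue going down
NORM=(0,1)
b=i2[:,:,2].astype(np.float32); e=edge(b,(245,64),(317,78),130,6); W=onz(C2,e,47);c,d=fit(W);print('stop edge s2',len(e),c,np.degrees(np.arctan2(d[1],d[0])))
b=i1[:,:,2].astype(np.float32); e=edge(b,(245,163.8),(305,175),70,7); W=onz(C1,e,20);c,d=fit(W);print('s1 upper blue edge z20',len(e),c,np.degrees(np.arctan2(d[1],d[0])));c,d=fit(onz(C1,e,47));print('as z47',c)
print('plate corners z20',onz(C1,[(191.5,9.5),(342,37.5),(170.5,206),(300,226.5)],20).round(1))
E
python3 st.py
```

```text
fence near inner [ 626.2 -287.6   46.2] 0.9
plate -x-y corner [ 456.4 -254.3   20.8] 0.8
stop knob [ 591.3 -215.5   55.9] 1.3
stop end +y [ 551.6 -196.9   33. ] 0.5
hole [ 467.4 -243.3   20.8] 0.6
s1 top edge 60 x@y=-200 639.1 ang 10.25
s1 foot 60 x@y=-200 639.1 ang 10.32
s2 top edge 60 x@y=-200 640.0 ang 10.2
s2 foot 60 x@y=-200 640.0 ang 10.22
stop edge s2 54 [ 592.19385 -205.31993] 169.7315
s1 upper blue edge z20 60 [ 591.0942  -205.16656] 169.78014
as z47 [ 589.3225  -199.43823]
plate corners z20 [[ 496.9  -23.5   20. ]
 [ 666.6  -53.4   20. ]
 [ 456.6 -254.5   20. ]
 [ 625.9 -284.1   20. ]]
```

Fence and stop are consistent in both views: heights of 20 and 50 mm, yaw of −10.25°, a fence coordinate of 665 and a stop coordinate of −96.6 along the stage axes, so the stop is set about 45 mm from the track point. Now a second view of the tile.

```bash
python3 -m pendant '{"grip":[1,1,1,1,1,1,1,1,1,1,1,1],"linear":[[37,-8.5,6.5],[37,-8.5,6.5],[37,-8.5,6.5],[37,-8.5,6.5],[37,-8.5,6.5],[37,-8.5,6.5],[37,-8.5,6.5],[37,-8.5,6.5],[37,-8.5,6.5],[37,-8.5,6.5],[37,-8.5,6.5],[0,0,0]],"angular":[[0,0,0],[0,0,0],[0,0,0],[0,0,0],[0,0,0],[0,0,0],[0,0,0],[0,0,0],[0,0,0],[0,0,0],[0,0,0],[0,0,0]]}'
cat > tile.py <<'E'
from h import *
def find(im,near=None):
    h=cv2.cvtColor(im,cv2.COLOR_RGB2HSV); m=((h[:,:,0]<=14)&(h[:,:,1]>150)&(h[:,:,2]>60)).astype(np.uint8)
    m[225:]=0
    m=cv2.morphologyEx(m,cv2.MORPH_CLOSE,np.ones((7,7)))
    cs,_=cv2.findContours(m,0,1); c=max(cs,key=cv2.contourArea)
    return c,m
if __name__=='__main__':
    snap('wrist','w2.png'); B=[]
    for f in ['w1.png','w2.png']:
        im,C=load(f);c,m=find(im);b=cv2.boxPoints(cv2.minAreaRect(c)); b=np.array(sorted(b.tolist(),key=lambda p:np.arctan2(p[1]-b[:,1].mean(),p[0]-b[:,0].mean()))); B.append((b,C,c)); print(f,b.round(1).tolist(),cv2.contourArea(c))
        W=onz(C,c[:,0,:].astype(float)+0,24)[:,:2].astype(np.float32); r=cv2.minAreaRect(W); print('rect z24',r)
        h=cv2.cvtColor(im,cv2.COLOR_RGB2GRAY); x,y,w,hh=cv2.boundingRect(c); s=im.min(2)[y:y+hh,x:x+w]>180; v,u=np.nonzero(s); dot=(x+u.mean(),y+v.mean()); B[-1]+=(dot,); print('dot',np.round(dot,1),onz(C,[dot],24).round(1),s.sum())
    print('dot tri',tri(B[0][1],B[0][3],B[1][1],B[1][3]))
    for i in range(4): print(tri(B[0][1],B[0][0][i],B[1][1],B[1][0][i]))
E
python3 tile.py
```

```text
t: 4.55
ee_pos: [470.1, 99.6, 150.2]
orientation: [-2.216, -2.222, 0.003]
ft_force: [-1.3, -0.6, 0.0]
width: 88.0
grasp_force: 0.0
w1.png [[237.1, 80.9], [279.4, 84.4], [273.0, 160.5], [230.8, 157.0]] 3038.0
rect z24 ((421.71380615234375, 188.16212463378906), (89.08958435058594, 48.977439880371094), 84.59529113769531)
dot [265.  151.2] [[433.4 153.   24. ]] 122
w2.png [[181.3, 37.7], [237.0, 41.9], [229.6, 140.7], [173.9, 136.5]] 5200.5
rect z24 ((422.7931823730469, 187.47323608398438), (88.96566009521484, 50.72541427612305), 84.46591186523438)
dot [218.9 124. ] [[433.9 156.9  24. ]] 259
dot tri (array([434.05866194, 155.87829807,  32.72616305]), np.float64(3.597043988890366))
(array([401.17547577, 234.86034794,  20.24607117]), np.float64(0.5013788368511739))
(array([451.20853537, 231.29091908,  14.77608134]), np.float64(0.7879002919877417))
(array([443.50324626, 140.56864411,  19.79381248]), np.float64(0.11523888039093313))
(array([391.78370562, 146.41519652,  29.26656891]), np.float64(1.587146244156803))
```

The tile measures 89–90 × 49–51 mm on its top plane, with triangulated corners at a height of about 21 mm (24 expected). Its centre is (422,188) and its long axis is at 84.5°. Now I turn, go above it and descend.

```bash
python3 -m pendant '{"grip":[0.7,0.7,0.7,0.7,0.7,0.7,0.7,0.7,0.7],"linear":[[0,0,0],[21,-14,10],[21,-14,10],[21,-14,10],[20,-14,10],[0,0,30],[0,0,30],[0,0,20],[0,0,0]],"angular":[[0,0,0.098],[0,0,0],[0,0,0],[0,0,0],[0,0,0],[0,0,0],[0,0,0],[0,0,0],[0,0,0]]}'
python3 -c "
from h import *
p,R,o=pose();d=R.T@(np.array([422.3,187.8,4])-p);print(d.round(1),np.degrees(np.arctan2(R[1,0],R[0,0])))"
```

```text
t: 5.35
ee_pos: [424.1, 181.0, 28.5]
orientation: [-2.33, -2.105, 0.009]
ft_force: [-0.6, -0.1, -0.2]
width: 74.4
grasp_force: 0.0
[ 6.6 -2.3 24.5] 84.18758809881858
```

```bash
python3 -m pendant '{"grip":[0.7,0.7,0.7,0.7,-1,-1,-1,-1,-1,-1,-1,-1],"linear":[[6.5,-2.5,8],[0,0,8],[0,0,8],[0,0,0],[0,0,0],[0,0,0],[0,0,0],[0,0,0],[0,0,0],[0,0,0],[0,0,0],[0,0,0]],"angular":[[0,0,0],[0,0,0],[0,0,0],[0,0,0],[0,0,0],[0,0,0],[0,0,0],[0,0,0],[0,0,0],[0,0,0],[0,0,0],[0,0,0]]}'
```

```text
t: 6.35
ee_pos: [424.8, 188.6, 7.5]
orientation: [-2.333, -2.104, 0.001]
ft_force: [-2.2, 0.0, 5.8]
width: 49.7
grasp_force: 30.0
```

```bash
python3 -m pendant '{"grip":[-1,-1,-1,-1,-1,-1,-1],"linear":[[0,0,-8],[0,0,-16],[0,0,-20],[0,0,-20],[0,0,-20],[0,0,-10],[0,0,0]],"angular":[[0,0,0],[0,0,0],[0,0,0],[0,0,0],[0,0,0],[0,0,0],[0,0,0]]}'
python3 - <<'E'
from h import *
snap('wrist','g1.png')
p,R,o=pose();print(p,R.round(3).tolist(),o['ft_force'])
a=np.radians(10.25);ex=np.array([np.cos(a),-np.sin(a)]);ey=np.array([np.sin(a),np.cos(a)])
t=612*ex-43.6*ey;print(t)
print((R.T@np.array([*(t-p[:2]),0])).round(1), 'yaw',np.degrees(np.arctan2(R[1,0],R[0,0])))
E
```

```text
t: 6.93
ee_pos: [426.6, 189.3, 103.3]
orientation: [2.332, 2.103, 0.007]
ft_force: [1.1, 0.4, -2.0]
width: 50.0
grasp_force: 30.0
[425.85560819 188.94831342 102.0861715 ] [[0.103, 0.995, 0.003], [0.995, -0.103, 0.001], [0.001, 0.002, -1.0]] [-0.62593854  0.39376845 -2.7451385 ]
[ 594.47456838 -151.80562425]
[-3.216e+02  2.028e+02  1.000e-01] yaw 84.09526745549678
```

View pics/g1.png

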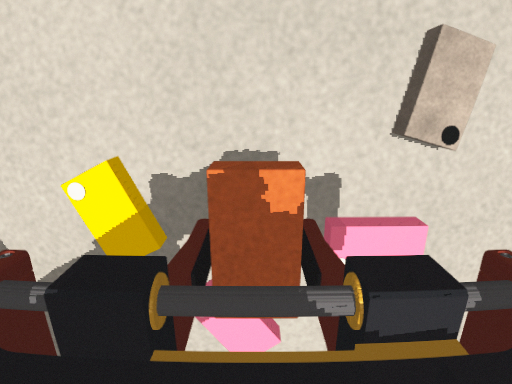

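The tile is held, level and in line with the fingers; its edges run parallel at columns 208 and 303. Carry it to the stage.

```bash
python3 -m pendant '{"grip":[-1,-1,-1,-1,-1,-1,-1,-1,-1,-1,-1,-1],"linear":[[-16,10,0],[-32,20,0],[-32,20,0],[-32,20,0],[-32,20,0],[-32,20,0],[-32,20,0],[-32,20,0],[-32,20,0],[-32,20,0],[-17,12,0],[0,0,0]],"angular":[[0,0,0],[0,0,0],[0,0,0],[0,0,0],[0,0,0],[0,0,0],[0,0,0],[0,0,0],[0,0,0],[0,0,0],[0,0,0.076],[0,0,0]]}'
cat > s.py <<'E'
from h import *
p,R,o=pose()
a=np.radians(10.25);ex=np.array([np.cos(a),-np.sin(a)]);ey=np.array([np.sin(a),np.cos(a)])
print('stage ex,ey',(ex@p[:2]).round(1),(ey@p[:2]).round(1),'z',p[2].round(1),'yaw',np.degrees(np.arctan2(R[1,0],R[0,0])).round(2),'F st',(ex@o['ft_force'][:2]).round(1),(ey@o['ft_force'][:2]).round(1),round(o['ft_force'][2],1),'w',round(o['width'],1),'t',o['t'])
E
python3 s.py
```

```text
t: 7.98
ee_pos: [594.6, -155.4, 99.6]
orientation: [2.417, 2.005, 0.0]
ft_force: [0.6, 0.3, -2.0]
width: 49.9
grasp_force: 30.0
stage ex,ey 612.8 -47.1 z 99.6 yaw 79.35 F st 0.6 0.4 -2.0 w 49.9 t 7.9833
```

```bash
python3 -m pendant '{"grip":[-1,-1,-1,-1,-1,-1,-1],"linear":[[6,0,10],[0,0,15],[0,0,15],[0,0,12],[0,0,8],[0,0,4],[0,0,0]],"angular":[[0,0,-0.007],[0,0,0],[0,0,0],[0,0,0],[0,0,0],[0,0,0],[0,0,0]]}'; python3 s.py
```

```text
t: 8.57
ee_pos: [593.1, -144.6, 35.8]
orientation: [-2.401, -2.022, 0.002]
ft_force: [-0.3, -0.2, -1.0]
width: 50.0
grasp_force: 30.0
stage ex,ey 609.4 -36.8 z 35.8 yaw 80.21 F st -0.3 -0.3 -1.0 w 50.0 t 8.5667
```

```bash
python3 -m pendant '{"grip":[-1,-1,-1,-1,-1],"linear":[[0,0,2],[0,0,1.5],[0,0,1],[0,0,1],[0,0,0]],"angular":[[0,0,0.008],[0,0,0],[0,0,0],[0,0,0],[0,0,0]]}';python3 -m pendant '{"grip":[-1,-1,-1],"linear":[[0,0,0.7],[0,0,0.5],[0,0,0]],"angular":[[0,0,0],[0,0,0],[0,0,0]]}'; python3 s.py
```

```text
t: 8.98
ee_pos: [594.2, -145.6, 31.9]
orientation: [2.412, 2.012, 0.0]
ft_force: [-0.5, 0.3, -1.4]
width: 49.6
grasp_force: 30.0
t: 9.23
ee_pos: [594.1, -145.5, 30.5]
orientation: [2.412, 2.013, -0.0]
ft_force: [0.3, 0.1, -1.8]
width: 49.8
grasp_force: 30.0
stage ex,ey 610.5 -37.5 z 30.5 yaw 79.69 F st 0.3 0.2 -1.8 w 49.8 t 9.2333
```

```bash
for i in 1 2; do python3 -m pendant '{"grip":[-1,-1,-1,-1],"linear":[[0,0,0.6],[0,0,0.6],[0,0,0],[0,0,0]],"angular":[[0,0,0],[0,0,0],[0,0,0],[0,0,0]]}' | sed -n '2p;4p'; done
```

```text
ee_pos: [594.0, -145.5, 29.2]
ft_force: [-0.5, 0.1, -2.1]
ee_pos: [594.0, -145.5, 28.0]
ft_force: [-0.2, -0.8, -2.5]
```

```bash
python3 -m pendant '{"grip":[-1,-1,-1],"linear":[[0,0,0.6],[0,0,0],[0,0,0]],"angular":[[0,0,0],[0,0,0],[0,0,0]]}' | sed -n '2p;4p';  python3 -m pendant '{"grip":[-1,-1,-1],"linear":[[0,0,0.5],[0,0,0],[0,0,0]],"angular":[[0,0,0],[0,0,0],[0,0,0]]}' | sed -n '2p;4p'
```

```text
ee_pos: [594.1, -145.5, 27.6]
ft_force: [-0.5, 0.6, -0.7]
ee_pos: [594.2, -145.5, 27.6]
ft_force: [-2.2, 0.1, 5.4]
```

Contact at z 27.6, as predicted. Release partly, since the fence finger needs its clearance, and lift.

```bash
python3 -m pendant '{"grip":[0.5,0.5,0.5,0.5,0.5,0.5,0.5,0.5,0.5,0.5,0.5,0.5],"linear":[[0,0,-0.5],[0,0,0],[0,0,0],[0,0,0],[0,0,-3],[0,0,-10],[0,0,-20],[0,0,-20],[0,0,-20],[0,0,-10],[0,0,0],[0,0,0]],"angular":[[0,0,0],[0,0,0],[0,0,0],[0,0,0],[0,0,0],[0,0,0],[0,0,0],[0,0,0],[0,0,0],[0,0,0],[0,0,0],[0,0,0]]}'; python3 s.py
```

```text
t: 11.4
ee_pos: [594.3, -145.6, 111.0]
orientation: [2.411, 2.012, 0.001]
ft_force: [-0.7, -0.2, 0.6]
width: 65.9
grasp_force: 0.0
stage ex,ey 610.7 -37.5 z 111.0 yaw 79.69 F st -0.6 -0.3 0.6 w 65.9 t 11.4
```

```bash
python3 -m pendant '{"grip":[-1,-1,-1,-1,-1,-1,-1,-1,-1,-1,-1,-1],"linear":[[0,-18,0],[0,-18,0],[0,-18,0],[0,0,0],[0,0,0],[0,0,0],[0,0,15],[0,0,20],[0,0,25],[0,0,16],[0,0,8],[0,0,0]],"angular":[[0,0,0],[0,0,0],[0,0,0],[0,0,0],[0,0,0],[0,0,0],[0,0,0],[0,0,0],[0,0,0],[0,0,0],[0,0,0],[0,0,0]]}'; python3 s.py
python3 -c "
from h import *
im,_=snap('wrist','p1.png');snap('top','p1t.png')"
```

```text
t: 12.4
ee_pos: [540.5, -135.7, 24.5]
orientation: [-2.41, -2.011, 0.003]
ft_force: [-0.6, 0.2, 0.5]
width: 0.4
grasp_force: 0.0
stage ex,ey 556.0 -37.3 z 24.5 yaw 79.69 F st -0.6 0.1 0.5 w 0.4 t 12.4
```

View pics/p1.png

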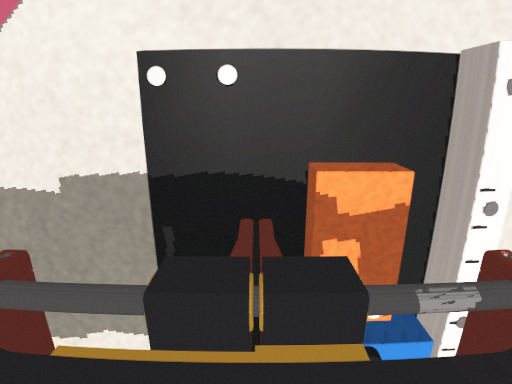

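```bash
python3 -m pendant '{"grip":[-1,-1,-1,-1,-1,-1,-1,-1,-1,-1,-1,-1],"linear":[[0,3,-1.5],[0,3,0],[0,3,0],[0,2,0],[0,2,0],[0,2,0],[0,2,0],[0,2,0],[0,2,0],[0,2,0],[0,2,0],[0,2,0]],"angular":[[0,0,0],[0,0,0],[0,0,0],[0,0,0],[0,0,0],[0,0,0],[0,0,0],[0,0,0],[0,0,0],[0,0,0],[0,0,0],[0,0,0]]}'>/dev/null; python3 s.py
python3 -m pendant '{"grip":[-1,-1,-1,-1,-1,-1],"linear":[[0,2,0],[0,2,0],[0,2,0],[0,2,0],[0,1,0],[0,0,0]],"angular":[[0,0,0],[0,0,0],[0,0,0],[0,0,0],[0,0,0],[0,0,0]]}'>/dev/null; python3 s.py
```

```text
stage ex,ey 583.4 -37.4 z 27.8 yaw 79.69 F st -1.8 -0.6 0.1 w 0.6 t 13.5
stage ex,ey 593.0 -37.4 z 28.0 yaw 79.69 F st -0.6 -0.9 0.1 w 0.2 t 14.0
```

```bash
python3 -m pendant '{"grip":[-1,-1,-1,-1,-1],"linear":[[0,1,0],[0,1,0],[0,1,0],[0,1,0],[0,0,0]],"angular":[[0,0,0],[0,0,0],[0,0,0],[0,0,0],[0,0,0]]}'>/dev/null; python3 s.py
python3 -c "
from h import *
im,C=snap('wrist','p2.png')
from tile import find
h=cv2.cvtColor(im,cv2.COLOR_RGB2HSV)
c,m=find(im)
m[:]=0
m=((h[:,:,0]<=14)&(h[:,:,1]>150)&(h[:,:,2]>60)).astype(np.uint8)
a=np.radians(10.25);ex=np.array([np.cos(a),-np.sin(a)])
for v in (195,205,215):
    u=np.nonzero(m[v,250:460])[0]+250; print(v,u.min(),u.max(),(onz(C,[[u.min(),v],[u.max(),v]],44)[:,:2]@ex).round(1))"
```

```text
stage ex,ey 596.9 -37.5 z 28.0 yaw 79.69 F st -1.4 -0.2 -0.6 w 0.5 t 14.4167
195 272 369 [604.7 655. ]
205 271 368 [604.2 655. ]
215 271 366 [604.3 654.5]
```

```bash
python3 -m pendant '{"grip":[-1,-1,-1,-1,-1,-1,-1,-1],"linear":[[0,1,0],[0,1,0],[0,1,0],[0,1,0],[0,1,0],[0,1,0],[0,1,0],[0,0,0]],"angular":[[0,0,0],[0,0,0],[0,0,0],[0,0,0],[0,0,0],[0,0,0],[0,0,0],[0,0,0]]}'>/dev/null; python3 s.py
python3 -m pendant '{"grip":[-1,-1,-1],"linear":[[0,0.7,0],[0,0.5,0],[0,0,0]],"angular":[[0,0,0],[0,0,0],[0,0,0]]}'>/dev/null; python3 s.py
```

```text
stage ex,ey 603.9 -37.5 z 28.0 yaw 79.69 F st -1.5 0.6 0.4 w 0.4 t 15.1333
stage ex,ey 604.9 -37.5 z 28.0 yaw 79.69 F st -1.4 -0.3 2.0 w 0.5 t 15.3833
```

```bash
for i in 1 2; do python3 -m pendant '{"grip":[-1,-1,-1],"linear":[[0,0.6,0],[0,0,0],[0,0,0]],"angular":[[0,0,0],[0,0,0],[0,0,0]]}'>/dev/null; python3 s.py; done
```

```text
stage ex,ey 605.5 -37.5 z 28.0 yaw 79.69 F st -3.0 -0.2 2.9 w 0.2 t 15.6333
stage ex,ey 606.0 -37.5 z 28.0 yaw 79.69 F st -2.1 0.9 2.0 w 0.1 t 15.8833
```

```bash
for i in 1; do python3 -m pendant '{"grip":[-1,-1,-1],"linear":[[0,0.5,0],[0,0,0],[0,0,0]],"angular":[[0,0,0],[0,0,0],[0,0,0]]}'>/dev/null; python3 s.py; done
python3 -c "
from h import *
im,C=snap('wrist','p3.png')
h=cv2.cvtColor(im,cv2.COLOR_RGB2HSV)
m=((h[:,:,0]<=14)&(h[:,:,1]>150)&(h[:,:,2]>60)).astype(np.uint8)
a=np.radians(10.25);ex=np.array([np.cos(a),-np.sin(a)])
for v in (195,205,215):
    u=np.nonzero(m[v,250:460])[0]+250; print(v,u.min(),u.max(),(onz(C,[[u.min(),v],[u.max(),v]],44)[:,:2]@ex).round(1))"
```

```text
stage ex,ey 606.5 -37.4 z 28.0 yaw 79.69 F st -2.4 0.0 2.1 w 0.5 t 16.1333
195 272 369 [614.2 664.5]
205 271 367 [613.8 664. ]
215 271 366 [613.9 664.1]
```

```bash
for i in 1 2; do python3 -m pendant '{"grip":[-1,-1,-1],"linear":[[0,0.4,0],[0,0,0],[0,0,0]],"angular":[[0,0,0],[0,0,0],[0,0,0]]}'>/dev/null; python3 s.py; done
```

```text
stage ex,ey 606.7 -37.5 z 28.0 yaw 79.68 F st -2.6 0.5 3.1 w 0.7 t 16.4333
stage ex,ey 606.7 -37.5 z 28.0 yaw 79.69 F st -4.3 -0.5 4.7 w 0.2 t 16.6833
```

Flush against the fence (motion stopped at 606.7, ~4 N). Now back off, and go round to the +y end.

```bash
python3 -m pendant '{"grip":[-1,-1,-1,-1,-1,-1,-1,-1,-1,-1,-1,-1],"linear":[[0,-3,0],[0,-8,0],[0,0,-20],[0,0,-25],[23,15,0],[24,16,0],[23,14,0],[0,0,0],[0,0,20],[0,0,16],[0,0,8],[0,0,0]],"angular":[[0,0,0],[0,0,0],[0,0,0],[0,0,0],[0,0,0],[0,0,0],[0,0,0],[0,0,0],[0,0,0],[0,0,0],[0,0,0],[0,0,0]]}' >/dev/null; python3 s.py
```

```text
stage ex,ey 639.4 32.1 z 26.9 yaw 79.68 F st -0.3 0.5 -0.0 w 0.5 t 17.6833
```

```bash
python3 -m pendant '{"grip":[-1,-1,-1,-1,-1,-1,-1,-1,-1,-1,-1,-1],"linear":[[-3,0,0],[-3,0,0],[-3,0,0],[-2,0,0],[-1.5,0,0],[-1,0,0],[-1,0,0],[-1,0,0],[-1,0,0],[-1,0,0],[-1,0,0],[0,0,0]],"angular":[[0,0,0],[0,0,0],[0,0,0],[0,0,0],[0,0,0],[0,0,0],[0,0,0],[0,0,0],[0,0,0],[0,0,0],[0,0,0],[0,0,0]]}' >/dev/null; python3 s.py
python3 -m pendant '{"grip":[-1,-1,-1,-1,-1,-1],"linear":[[-1,0,0],[-1,0,0],[-1,0,0],[-1,0,0],[-1,0,0],[0,0,0]],"angular":[[0,0,0],[0,0,0],[0,0,0],[0,0,0],[0,0,0],[0,0,0]]}' >/dev/null; python3 s.py
```

```text
stage ex,ey 641.4 14.3 z 29.2 yaw 79.69 F st -0.8 4.4 4.3 w 0.5 t 18.6833
stage ex,ey 641.4 8.7 z 28.9 yaw 79.68 F st 0.1 1.8 2.2 w 0.8 t 19.1833
```

```bash
python3 -m pendant '{"grip":[-1,-1,-1,-1,-1],"linear":[[-0.8,0,0],[-0.8,0,0],[-0.8,0,0],[0,0,0],[0,0,0]],"angular":[[0,0,0],[0,0,0],[0,0,0],[0,0,0],[0,0,0]]}' >/dev/null; python3 s.py
for i in 1 2; do python3 -m pendant '{"grip":[-1,-1,-1],"linear":[[-0.5,0,0],[0,0,0],[0,0,0]],"angular":[[0,0,0],[0,0,0],[0,0,0]]}'>/dev/null; python3 s.py; done
```

```text
stage ex,ey 641.2 6.4 z 28.9 yaw 79.69 F st 0.4 2.1 1.4 w 0.3 t 19.6
stage ex,ey 641.1 6.0 z 28.9 yaw 79.69 F st -0.2 2.0 1.0 w 0.4 t 19.85
stage ex,ey 641.1 5.5 z 28.9 yaw 79.69 F st 1.1 1.6 0.1 w 0.7 t 20.1
```

```bash
for i in 1 2 3; do python3 -m pendant '{"grip":[-1,-1,-1],"linear":[[-0.4,0,0],[0,0,0],[0,0,0]],"angular":[[0,0,0],[0,0,0],[0,0,0]]}'>/dev/null; python3 s.py; done
```

```text
stage ex,ey 641.1 5.1 z 28.9 yaw 79.69 F st 0.5 1.6 1.1 w 0.3 t 20.35
stage ex,ey 641.1 4.7 z 28.9 yaw 79.68 F st -0.4 0.4 0.6 w 0.2 t 20.6
stage ex,ey 641.1 4.4 z 28.9 yaw 79.69 F st 0.1 1.8 -1.1 w 0.3 t 20.85
```

```bash
for i in 1 2; do python3 -m pendant '{"grip":[-1,-1,-1],"linear":[[-0.4,0,0],[0,0,0],[0,0,0]],"angular":[[0,0,0],[0,0,0],[0,0,0]]}'>/dev/null; python3 s.py; done
```

```text
stage ex,ey 641.0 4.4 z 28.9 yaw 79.69 F st -0.6 4.8 -0.9 w 0.3 t 21.1
stage ex,ey 641.0 4.3 z 28.9 yaw 79.68 F st -0.4 6.5 0.2 w 0.6 t 21.35
```

```bash
python3 -m pendant '{"grip":[-1,-1,-1],"linear":[[-0.4,0,0],[0,0,0],[0,0,0]],"angular":[[0,0,0],[0,0,0],[0,0,0]]}'>/dev/null; python3 s.py
```

```text
stage ex,ey 640.9 4.3 z 28.9 yaw 79.68 F st -0.6 9.8 -0.0 w 0.5 t 21.6
```

Home at the stop: motion ceased at 4.3 with the force rising to 9.8 N, below slip. Back off gently and look from above.

```bash
python3 -m pendant '{"grip":[-1,-1,-1,-1,-1,-1,-1,-1,-1,-1,-1,-1],"linear":[[2,0,0],[8,0,0],[0,0,-25],[0,0,-35],[0,0,-35],[-25,-5,-20],[-37,-5,-10],[-37,-5,0],[-37,-5,0],[-37,-5,0],[-20,0,0],[0,0,0]],"angular":[[0,0,0],[0,0,0],[0,0,0],[0,0,0],[0,0,0],[0,0,0],[0,0,0],[0,0,0],[0,0,0],[0,0,0],[0,0,0],[0,0,0]]}' >/dev/null; python3 s.py
python3 - <<'E'
from h import *
im,C=snap('wrist','f1.png')
a=np.radians(10.25);ex=np.array([np.cos(a),-np.sin(a)]);ey=np.array([np.sin(a),np.cos(a)])
h=cv2.cvtColor(im,cv2.COLOR_RGB2HSV)
m=((h[:,:,0]<=14)&(h[:,:,1]>150)&(h[:,:,2]>60)).astype(np.uint8);m[230:]=0;m[:,430:]=0
m=cv2.morphologyEx(m,cv2.MORPH_CLOSE,np.ones((7,7)))
c=max(cv2.findContours(m,0,1)[0],key=cv2.contourArea)
W=onz(C,c[:,0,:].astype(float),44)[:,:2];r=cv2.minAreaRect(W.astype(np.float32));P=cv2.boxPoints(r)
print(r,np.c_[P@ex,P@ey].round(1).tolist(),cv2.boundingRect(c))
x,y,w,hh=cv2.boundingRect(c);s=im[max(0,y-30):y+hh+60,max(0,x-50):x+w+60]
cv2.imwrite('pics/f1c.png',cv2.resize(s[:,:,::-1],None,fx=2.4,fy=2.4,interpolation=2)[:600,:800])
b=((h[:,:,0]>100)&(h[:,:,0]<115)&(h[:,:,1]>180)&(h[:,:,2]>60)).astype(np.uint8);b[230:]=0
c=max(cv2.findContours(b,0,1)[0],key=cv2.contourArea);W=onz(C,c[:,0,:].astype(float),47)[:,:2];print('blue ey',(W@ey).min(),(W@ey).max(),(W@ex).min(),(W@ex).max())
E
```

```text
stage ex,ey 615.9 -184.1 z 154.4 yaw 79.46 F st -0.1 -0.0 -0.7 w 0.1 t 22.6
((618.947509765625, -173.097412109375), (71.89049530029297, 49.80323028564453), 79.89800262451172) [[615.1, -96.2], [664.9, -96.1], [664.7, -24.2], [614.9, -24.3]] (254, 0, 61, 90)
blue ey -116.49890112806766 -97.00158041609804 578.5483783636129 616.9429396153575
```

View pics/f1c.png

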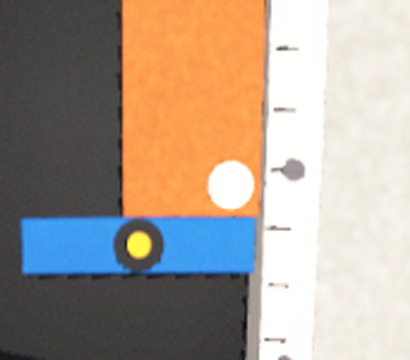

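The tile is in the corner with its dot by the fence and stop: measured edges at 664.9 and −96.2, square to 0.15°, and the stop unmoved. The end push drifted sideways slightly, so I add one gentle check-nudge against the fence.

```bash
python3 -m pendant '{"grip":[-1,-1,-1,-1,-1,-1,-1,-1,-1,-1,-1,-1],"linear":[[33,-7,0],[33,-7,0],[33,-7,0],[33,-7,0],[0,0,20],[0,0,30],[0,0,30],[0,0,25],[0,0,13],[0,0,7],[0,0,0],[0,0,0]],"angular":[[0,0,0],[0,0,0],[0,0,0],[0,0,0],[0,0,0],[0,0,0],[0,0,0],[0,0,0],[0,0,0],[0,0,0],[0,0,0],[0,0,0]]}' >/dev/null; python3 s.py
```

```text
stage ex,ey 588.8 -47.4 z 29.6 yaw 79.71 F st -0.3 0.9 0.1 w 0.5 t 23.65
```

```bash
python3 -m pendant '{"grip":[-1,-1,-1,-1,-1,-1,-1,-1,-1,-1,-1,-1],"linear":[[-1.5,2,1],[-1.5,2,0.6],[0,2,0],[0,2,0],[0,2,0],[0,2,0],[0,1.5,0],[0,1,0],[0,1,0],[0,0.5,0],[0,0,0],[0,0,0]],"angular":[[0,0,0],[0,0,0],[0,0,0],[0,0,0],[0,0,0],[0,0,0],[0,0,0],[0,0,0],[0,0,0],[0,0,0],[0,0,0],[0,0,0]]}' >/dev/null; python3 s.py
for i in 1 2; do python3 -m pendant '{"grip":[-1,-1,-1],"linear":[[0,0.4,0],[0,0,0],[0,0,0]],"angular":[[0,0,0],[0,0,0],[0,0,0]]}'>/dev/null; python3 s.py; done
```

```text
stage ex,ey 604.1 -50.7 z 27.3 yaw 79.69 F st 0.1 0.0 -0.5 w 0.2 t 24.65
stage ex,ey 604.5 -50.8 z 27.4 yaw 79.69 F st 0.1 -0.5 0.4 w 0.3 t 24.9
stage ex,ey 605.0 -50.7 z 27.4 yaw 79.69 F st -0.0 0.2 -0.4 w 0.5 t 25.15
```

```bash
for i in 1 2 3 4; do python3 -m pendant '{"grip":[-1,-1,-1],"linear":[[0,0.5,0],[0,0,0],[0,0,0]],"angular":[[0,0,0],[0,0,0],[0,0,0]]}'>/dev/null; python3 s.py; done
```

```text
stage ex,ey 605.5 -50.7 z 27.4 yaw 79.69 F st 0.3 -0.5 0.1 w 0.8 t 25.4
stage ex,ey 606.0 -50.8 z 27.4 yaw 79.68 F st -0.1 -0.9 -0.0 w 0.7 t 25.65
stage ex,ey 606.3 -50.7 z 27.3 yaw 79.68 F st -0.9 1.0 0.3 w 0.4 t 25.9
stage ex,ey 606.3 -50.7 z 27.3 yaw 79.69 F st -4.2 -0.9 2.6 w 0.5 t 26.15
```

Blocked at once, so it was already flush. Back off, lift and hand in.

```bash
python3 -m pendant '{"grip":[-1,-1,-1,-1,-1,-1,-1,-1],"linear":[[0,-2,0],[0,-8,0],[0,-3,-15],[0,0,-30],[0,0,-35],[0,0,-30],[0,0,0],[0,0,0]],"angular":[[0,0,0],[0,0,0],[0,0,0],[0,0,0],[0,0,0],[0,0,0],[0,0,0],[0,0,0]]}' >/dev/null; python3 s.py
python3 -c "
from h import *
print(ctrl.close_job())"
```

```text
stage ex,ey 595.2 -50.9 z 139.3 yaw 79.68 F st 0.3 0.0 0.0 w 0.3 t 26.8167
the job is handed in; nothing more can be done
None
```

The terracotta tile lies flat in the corner, flush with the fence and the end stop and with its dotted corner there; the stop is at its setting, the arm is clear, and I handed the job in at 26.8 s with push forces reading under 10 N.

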